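Raise the sine plate with a pry bar and slip a gauge block under its roller

TASK

Take the orange-handled pry bar, put its tip under the roller at the free end of the heavy sine plate, and lever the plate up over the yellow fulcrum block until the blue gauge block will fit beneath; the stiff hinge keeps the plate where it is left. Lay the bar back on its wooden rests, slip the gauge block flat and square along the middle of the green lane until it stands well under the roller, without touching the lens above it, and then press the plate down until its roller sits firmly on the block. Let go of everything, and leave the oil bottle, the ring and the brass cylinder where they are.

Things in the scene. Friction and masses are not known exactly. Their poses are not given: they have to be found in the camera images.
- unit: Base of the sine plate. Origin on the bench below the roller's axis (plate lowered), mid-width; +y runs from free end to hinge, x across. Hinge axis at y 190, 24 mm up. The steel plate, 150 mm wide, spans y -8 to 188, underside 28 and top 50 mm up when lowered; a grey casting 110 mm wide, 28 mm high is bolted on it at y 132 to 178. Under it is clear room but for two thin feet at x +-67, y 70.
- plate (a joint): Tilt of the sine plate, rad: 0 lowered, grows as the free end rises, stop at 0.16. It weighs about 2 kg (varies); the hinge is stiff: 20 to 26 N upward at the roller lifts it, it stays at any height where it is left, and 1 to 8 N pressed on the free end lowers it. Roller resting on the gauge block: 0.074. Some 0.1 is wanted for slipping the block in.
- roller (a point): Middle of the roller, a steel cylinder of 16 mm diameter and 150 mm length along the unit's x under the plate's free end. With the plate lowered its axis is 24 mm above the bench, so a gap of 16 mm is left under it.
- plate_top (a point): Point on the plate's top face, mid-width, 25 mm in from the roller's line, for pressing the plate down (the top is flat there over the whole width of 150 mm).
- fulcrum_top (a point): Crest of the fixed yellow fulcrum block, 30 mm above the bench: a round steel ridge of 10 mm radius (axis 20 mm up), 44 mm long across, on a block 44 x 34 mm. It stands 50 mm in front of the roller's line (-y of the unit), 40 mm left or right of the unit's middle. Axes as the unit's.
- lane: Green strip painted on the bench, 34 mm wide, 40 mm from the unit's middle on the side away from the fulcrum. Origin on the bench 50 mm in front of the roller's line, mid-width; its y axis runs along it towards and under the roller (the roller's line is at y = 50 mm), x across. The gauge block belongs on it.
- lens: Delicate lens over the lane; origin and axes as the lane's. Upright barrel of 50 mm diameter centred at y = 49 mm, from 112 mm above the bench up; its brass lower end, 40 mm in diameter, at 100 mm. A red arm 36 mm wide, 154 to 190 mm high, runs in +y to a column at y 330. An upright gripper over the gauge block would strike it; one leaning back, wrist away from the plate, by 30 to 45 degrees passes.
- bar_grip (a point): Where to grip the pry bar: centre of the section of its orange handle, 60 mm from the handle's end. x runs along the bar to its tip, z up, y across. Bar 280 mm long; handle 110 long, 22 wide, 14 mm high; steel blade 20 wide, 5 mm thick, at half the handle's height, its tip 220 mm ahead of here. 0.28 kg, balance point about 55 mm ahead of here.
- rests: Fixed wooden rests on which the bar lies; origin on the bench, x along the bar to its tip, y across. Two saddles, 14 mm thick, at x = +90 mm (under the blade, 30 mm high) and x = -130 mm (under the handle, 25.5 mm high), each with cheeks 8 mm high that leave a slot 32 mm wide.
- rests_grip (a point): Where bar_grip is when the bar lies on its rests: 80 mm behind the rests' origin, 32.5 mm above the bench. Axes as the rests'.
- gauge_mid (a point): Centre of the blue ceramic gauge block, 24 (x) x 60 (y) x 30 (z) mm, 0.20 kg, lying on the bench.
- oil: Amber oil bottle, 40 mm in diameter, 90 mm high, loose; origin under its centre. Leave alone.
- ring: Dark steel ring gauge, 52 mm in diameter, 22 mm high, loose; origin under its centre. Leave alone.
- square: Brass cylinder, 34 mm in diameter, 70 mm high, loose; origin under its centre. Leave alone.

How it is judged (in metres and radians):
On the way, in this order (a step that is already met when the one before it is completed fails the run):
1. the bar, bearing on the fulcrum block, has levered the plate's roller up above the gauge block's height, the fingers off the plate (value of joint plate above 0.082 rad and contact force between bar and plate above 1 N and contact force between bar and fulcrum above 1 N and contact force between the fingers and plate below 0.5 N), for 0.1 s.
2. the gauge block stands on the lane under the raised roller, square, within 12 mm of the lane's middle and with at least 5 mm of its length past the roller's line (x of gauge_mid in the frame of lane between -0.012 and 0.012 m and y of gauge_mid in the frame of lane between 0.025 and 0.075 m and angle between the y axis of gauge_mid and the y axis of lane, either way round below 0.2 rad and angle between gauge_mid's own z axis and vertical below 0.06 rad), for 0.2 s.
At the end, for the whole second after the job is handed in: Gauge block flat on the lane (within 12 mm of its middle, square within 0.2 rad, centre within 25 mm of the roller line); roller on it (plate 0.066 to 0.081 rad); bar level on both rests, grip point within 30 mm of where it lay; all at rest (all of step 2 and value of joint plate between 0.066 and 0.081 rad and linear speed of each of gauge, bar below 0.01 m/s and horizontal distance between bar_grip and rests_grip below 0.03 m and z of bar_grip in the frame of rests between 0.026 and 0.042 m and angle between bar_grip's own z axis and vertical below 0.1 rad); the robot touches nothing.
It fails at once if the lens is touched with more than 3 N (contact force between anything else and lens above 3 N).
It fails at once if the oil bottle, ring or brass cylinder is moved by more than 20 mm (distance of any of oil, ring, square from where it was at the start of the episode above 0.02 m).
It also fails if it takes over 64 s, if anything falls off the work surface, if the arm or the gripper's body presses on something with over 40 N, if the wrist force passes 120 N, or if a joint passes its speed limit or range.

ROBOT

A 7-joint arm with a two-finger parallel gripper is mounted at the origin on the work surface. World frame = base frame: x ahead of the robot, y to its left, z up, the work surface at z = 0. Lengths are in m, angles in degrees, forces in N, time in s.
With the tool pointing down it reaches from about 0.35 to 0.9 m from the base axis. Payload 7.2 kg.
Tool frame: the origin (TCP) lies midway between the tips of the shut fingers; the grasp point (between the pads) lies 19 mm behind it; z points along the fingers, y is the line along which they close (so a half turn about z gives the same grasp; the last joint's range is limited). The gripper opens to 88 mm and grips with 3 to 60 N. Pads are 20 mm wide; open, the fingers measure 115 mm over their backs; the gripper's body (75 mm by 178 mm) begins 61 mm behind the grasp point.
Start: joints at [-70.199, 23.554, -0.728, 91.456, 0.321, 64.991, -4.71], TCP at [0.251, 0.572, 0.223] pointing down, gripper open.
Joint ranges: [-169.25, 169.25], [-16.82, 113.86], [-84.01, 82.57], [7.8, 145.47], [-59.2, 239.2], [7.22, 106.19], [-163.78, 163.78]. Speed limits (degrees/s): [136.94, 136.94, 172.46, 172.46, 180, 180, 180].

INTERFACE

Orientations are given as a 3x3 rotation matrix whose columns are the frame's x, y, z axes.
In Python, from rig import telemetry, snapshot, order gives the robot as it stands. The module is installed in compiled form; this text tells all that it offers.
- The arm moves only by the tool send_rows, never from a script. Its argument "series" is a list that holds one entry, the list of rows, each a list of 7 numbers: the gripper command: -1 is shut, 1 is fully open, values between are in proportion, then the shift along the tool's x, y, z each as a share of 0.08 m, from -1 to 1, then the turn, a rotation vector about the tool's x, y, z each as a share of 180 degrees, from -1 to 1. A call has 1 to 10 rows; each row is the pose to reach, as a shift and turn from the pose commanded when the call began, along the tool's axes at that moment, turning the shorter way round; what a row does not reach only later rows make up. A row lasts 1/8 s, in which the tool goes at most 62.5 mm and 10.7 degrees, less where a joint would pass 70% of its speed; a pose out of reach is approached as far as the arm can. A call with a number of a shift or a turn outside -1 to 1 is refused whole. A call with a gripper value outside its range is refused whole. The fingers move at their own pace and stop on an object; "force" is the grip in N (left out, the last holds). Time passes only in rows, so rows that repeat a pose let the fingers close. It gives the time, the measured TCP pose, the force, the opening and the grip force at its end, in the units of the state.
- telemetry.state(): the state, without advancing time (a new reading comes with each control period).
- snapshot(name): name is "scene" or "top" or "wrist"; returns a dict with "frame" (384x512x3 uint8, blue, green, red), "fx", "fy", "cx", "cy" (pixels), "origin" and "rotation" of the camera in the world. Camera axes: x right, y up, looking along -z (the intrinsics and any distortion apply to the point x, -y, -z); pixel columns grow to the right and rows downward; lengths in m; the calibration is good to about 2 mm. A picture is of the moment at which its call begins. There is no depth.
- order.job_done(): hands the job in; it is judged then, once.
The state is a dict: "time_s": time; "joint_pos": joint angles; "dq": joint speeds; "tau": joint torques, N m; "position": TCP position; "ee_rot": TCP orientation; "force": force on the tool from outside, world axes, zero at the start; "wrist_torque": the same for the moment, N m; "grip_width": finger opening in m; "grasp_force": force on a finger pad.
Only numpy, scipy, OpenCV 4.12 (cv2) and the standard library are available. Lean on these libraries where they do the work, as an engineer would, in place of code of your own. Each camera call takes 0.05 s, during which the arm holds its last target. There are 200 camera calls.

## Working session

There is one attempt and no reset: what is moved stays moved. The work goes in short steps, Python scripts to look and compute and a tool call to move; the robot and the scene stay as the last step left them, time stands still between calls to the robot, and variables do not carry over. Pictures are saved under pics/ and viewed, at most 10 in all, crops included, and the job is handed in when it is done.

Besides the shell and the picture viewer there is one more tool, called after "Call:" by a JSON object that holds its "fn" and its "kwargs". send_rows: Moves the arm, as the interface text tells. Its arguments: {"type":"object","properties":{"series":{"type":"array","items":{"type":"array","items":{"type":"array","items":{"type":"number"}}}},"force":{"type":"number"}},"required":["series"]}

```bash
mkdir -p pics; cat > h.py <<'E'
import numpy as np, cv2
from rig import telemetry, snapshot, order
def ray(s,u,v):
    d=np.array([(u-s["cx"])/s["fx"],-(v-s["cy"])/s["fy"],-1.0]); return np.array(s["origin"]),np.array(s["rotation"])@d
def onz(s,u,v,z):
    o,d=ray(s,u,v); return o+d*(z-o[2])/d[2]
def pix(s,p):
    q=np.array(s["rotation"]).T@(np.array(p)-s["origin"]); return s["cx"]+s["fx"]*q[0]/-q[2], s["cy"]-s["fy"]*q[1]/-q[2]
E
python3 - <<'E'
from h import *
for n in("scene","top"):
    s=snapshot(n); cv2.imwrite(f"pics/{n}0.png",s["frame"]); print(n,{k:np.round(v,4).tolist() if not np.isscalar(v) else v for k,v in s.items() if k!="frame"})
print(telemetry.state())
E
```

```text
scene {'fx': 354.6055898404737, 'fy': 354.6055898404737, 'cx': 254.46658382573142, 'cy': 195.94561795732147, 'origin': [1.1435, -0.0809, 0.8649], 'rotation': [[0.002, -0.8068, 0.5909], [0.9998, -0.009, -0.0156], [0.0179, 0.5908, 0.8066]]}
top {'fx': 413.1462966468222, 'fy': 413.1462966468222, 'cx': 253.07266109095565, 'cy': 198.25110225937087, 'origin': [0.5016, -0.0839, 1.0204], 'rotation': [[-0.0146, 0.9978, -0.0641], [-0.9998, -0.0156, -0.0137], [-0.0147, 0.0639, 0.9978]]}
{'time_s': 0.1, 'joint_pos': array([-70.2000991 ,  23.59488799,  -0.72936559,  91.49478808,
         0.32248619,  64.99159521,  -4.71022898]), 'dq': array([-0.01014786, -0.03784921, -0.11730798, -0.08318808, -0.04972745,
        0.06428839, -0.00175126]), 'tau': array([ 2.78480176e-03, -5.89090884e+01,  6.43768441e-01, -2.91708970e+01,
       -5.37886529e-02,  1.45180116e-02,  4.60559318e-05]), 'position': array([0.2511538 , 0.57185504, 0.22193094]), 'ee_rot': array([[-9.15627552e-01,  4.02027343e-01, -4.47913947e-04],
       [ 4.02027576e-01,  9.15626625e-01, -1.30809371e-03],
       [-1.15767502e-04, -1.37780040e-03, -9.99999044e-01]]), 'force': array([ 0.6145856 ,  0.18072454, -0.21014059]), 'wrist_torque': array([0.02112415, 0.00537895, 0.04999386]), 'grasp_force': 0.0, 'grip_width': 0.08758485623813668}
```

View pics/top0.png

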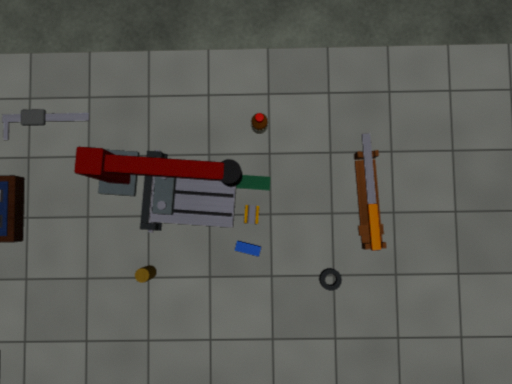

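View pics/scene0.png

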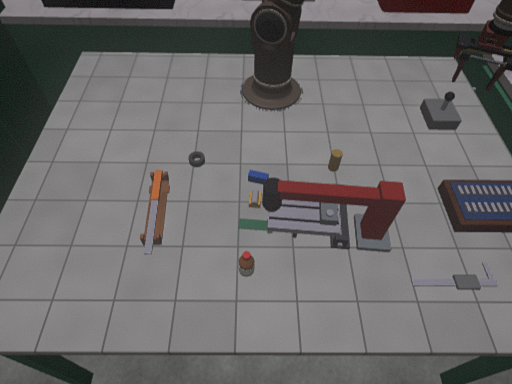

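The top view shows the bar on its rests, handle at (375,230) and tip at (366,135). The fulcrum is at (251,214), the lane at (255,183), the gauge block at (248,248), the lens at (231,172) and the plate from about (150,175) to (235,225). In the scene view the same things lie left of centre, with the bar at (155,210), and nothing hides them.

```bash
cat >> h.py <<'E'
R={"orange":((8,150,120),(17,255,255)),"blue":((105,120,60),(130,255,255)),"green":((60,90,30),(90,255,255)),"yellow":((18,140,90),(30,255,255))}
def blobs(s,c,amin=15):
    m=cv2.inRange(cv2.cvtColor(s["frame"],cv2.COLOR_BGR2HSV),*[np.array(x) for x in R[c]])
    return [k for k in cv2.findContours(m,0,cv2.CHAIN_APPROX_NONE)[0] if cv2.contourArea(k)>=amin]
def rect(s,k,z):
    P=np.array([onz(s,u,v,z)[:2] for u,v in k.reshape(-1,2)]).astype(np.float32)*1000
    c,_,_=r=cv2.minAreaRect(P); b=cv2.boxPoints(r); e=[b[1]-b[0],b[2]-b[1]]; e.sort(key=lambda a:-np.hypot(*a))
    return np.round(c,1), np.round([np.hypot(*x) for x in e],1), round(float(np.degrees(np.arctan2(e[0][1],e[0][0]))),1)
E
python3 - <<'E'
from h import *
Z={"orange":.0395,"blue":.03,"green":0,"yellow":.022}
for n in("top","scene"):
    s=snapshot(n)
    for c in R:
        for k in blobs(s,c):
            print(n,c,k.reshape(-1,2).mean(0).round(),cv2.contourArea(k),*rect(s,k,Z[c]))
    if n=="top":
        cv2.imwrite("pics/c1.png",cv2.resize(s["frame"][110:300,130:400],None,fx=2.9,fy=2.9,interpolation=cv2.INTER_CUBIC))
E
```

```text
top orange [374. 227.] 319.0 [ 493.6 -355.8] [107.3  20.2] 3.0
top blue [247. 248.] 225.5 [446.3 -55.2] [59.  24.2] 75.2
top green [254. 182.] 349.5 [607.9 -69.9] [82.2 32.3] 84.7
top yellow [141. 275.] 120.0 [385.2 201.8] [29.1 28.6] 89.3
top yellow [257. 214.] 33.0 [526.2 -78.5] [41.5  6.9] -5.3
top yellow [246. 214.] 38.5 [529.1 -51.3] [41.1  7.3] -0.8
scene orange [156. 184.] 165.0 [ 499.  -354.1] [101.6  20.6] 3.2
scene blue [258. 175.] 87.0 [450.8 -54.4] [58.7 22.5] 74.5
scene green [504.  95.] 93.0 [ 11.1 905.4] [177.8  29.8] -1.4
scene green [488.  71.] 34.5 [-141.3  908.9] [89.9 23.1] -5.1
```

View pics/c1.png

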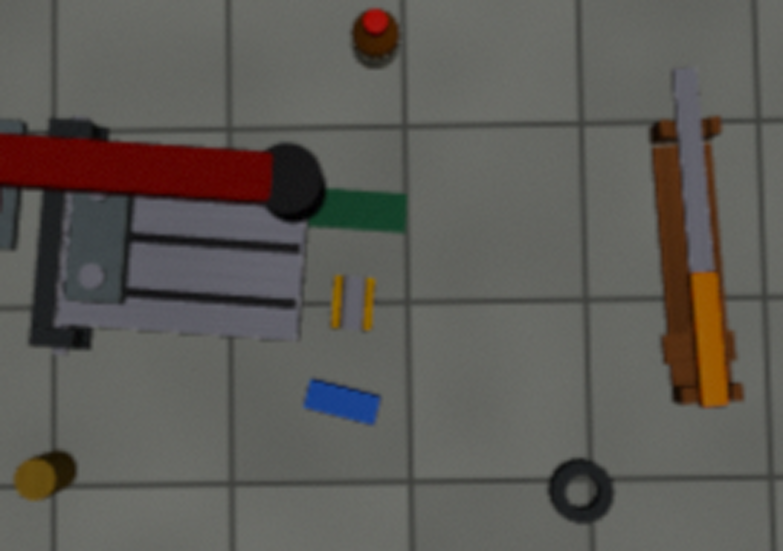

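The crop shows the plate's free edge at about (300,225)–(298,340), the two yellow fulcrum stripes at (337,302) and (369,304), the lane at (365,210), the gauge block at (342,401), and the bar from (685,70) to (712,405). Unit y heading is about 84.8°. I'll go to the bar now.

```bash
cat >> h.py <<'E'
from scipy.spatial.transform import Rotation as Ro
def Rz(yaw,lean=0,leandir=None):
    """tool pointing down, tool y heading yaw (deg); then wrist leaned by `lean` deg towards heading leandir"""
    y=np.array([np.cos(np.radians(yaw)),np.sin(np.radians(yaw)),0]); z=np.array([0,0,-1.]); M=np.c_[np.cross(y,z),y,z]
    if lean:
        h=np.radians(leandir); ax=np.cross([0,0,1],[np.cos(h),np.sin(h),0]); M=Ro.from_rotvec(ax*np.radians(lean)).as_matrix()@M
    return M
def plan(p,Rt=None):
    s=telemetry.state(); R0=s["ee_rot"]; d=R0.T@(np.array(p)-s["position"])/.08
    print("t",round(s["time_s"],2),"pos",s["position"].round(4),"shift",d.round(3),"calls",np.abs(d).max().round(2))
    if Rt is not None: print("turn",(Ro.from_matrix(R0.T@Rt).as_rotvec()/np.pi).round(4), "shift after turn",(Rt.T@(np.array(p)-s["position"])/.08).round(3))
U=np.array([571.8,-18.8,0])/1000; A=84.8
ux=np.array([np.cos(np.radians(A-90)),np.sin(np.radians(A-90)),0]); uy=np.array([-ux[1],ux[0],0])
def unit(x,y,z): return U+ux*x/1000+uy*y/1000+np.array([0,0,z/1000])
E
python3 - <<'E'
from h import *
s=snapshot("top")
print([np.round(pix(s,unit(*q)),1) for q in((-75,-8,50),(-40,-50,30),(-75,188,50))])
t=onz(s,366,134,.035);g=onz(s,375.5,250,.0395);print(t,g,np.degrees(np.arctan2(*(t-g)[1::-1])))
plan((.5,-.3555,.13),Rz(-87.))
E
```

```text
[array([231.9, 227.3]), array([251.1, 214. ]), array([149., 221.])]
[ 0.7154506  -0.34416789  0.035     ] [ 0.43825179 -0.35637362  0.0395    ] 2.521242365710678
t 0.25 pos [0.2512 0.572  0.2223] shift [-7.509 -9.364  1.16 ] calls 9.36
turn [-1.000e-04  3.000e-04  8.516e-01] shift after turn [ 2.498 11.741  1.153]
```

Call:
{"fn": "send_rows", "kwargs": {"series": [[[1,-0.375,-0.47,0,0,0,0],[1,-0.75,-0.94,0,0,0,0]]]}}

```text
time_s: 0.5
position: [0.276, 0.4782, 0.2222]
ee_rot: [[-0.916, 0.401, -0.0], [0.401, 0.916, -0.001], [-0.0, -0.001, -1.0]]
force: [1.0, -0.1, 0.7]
grip_width: 0.088
grasp_force: 0.0
```

Call:
{"fn": "send_rows", "kwargs": {"series": [[[1,-0.375,-0.47,0,0,0,0],[1,-0.75,-0.94,0,0,0,0]]]}}

```text
time_s: 0.75
position: [0.301, 0.3847, 0.2227]
ee_rot: [[-0.916, 0.402, 0.0], [0.402, 0.916, 0.0], [-0.0, 0.0, -1.0]]
force: [0.8, -0.4, 0.6]
grip_width: 0.0877
grasp_force: 0.0
```

Call:
{"fn": "send_rows", "kwargs": {"series": [[[1,-0.375,-0.47,0,0,0,0],[1,-0.75,-0.94,0,0,0,0]]]}}

```text
time_s: 1.0
position: [0.3257, 0.2917, 0.2228]
ee_rot: [[-0.916, 0.402, 0.0], [0.402, 0.916, 0.0], [-0.0, 0.0, -1.0]]
force: [1.3, -0.3, -0.0]
grip_width: 0.0883
grasp_force: 0.0
```

Call:
{"fn": "send_rows", "kwargs": {"series": [[[1,-0.375,-0.47,0,0,0,0],[1,-0.75,-0.94,0,0,0,0]]]}}

```text
time_s: 1.25
position: [0.3504, 0.1988, 0.2228]
ee_rot: [[-0.916, 0.402, 0.0], [0.402, 0.916, 0.001], [-0.0, 0.001, -1.0]]
force: [1.1, 0.4, 0.3]
grip_width: 0.0878
grasp_force: 0.0
```

Call:
{"fn": "send_rows", "kwargs": {"series": [[[1,-0.375,-0.47,0,0,0,0],[1,-0.75,-0.94,0,0,0,0]]]}}

```text
time_s: 1.5
position: [0.3751, 0.1058, 0.2229]
ee_rot: [[-0.916, 0.402, 0.001], [0.402, 0.916, 0.001], [-0.0, 0.001, -1.0]]
force: [0.4, 0.3, 0.4]
grip_width: 0.0877
grasp_force: 0.0
```

Call:
{"fn": "send_rows", "kwargs": {"series": [[[1,-0.375,-0.47,0,0,0,0],[1,-0.75,-0.94,0,0,0,0]]]}}

```text
time_s: 1.75
position: [0.3998, 0.0129, 0.2229]
ee_rot: [[-0.916, 0.402, 0.001], [0.402, 0.916, 0.001], [-0.001, 0.001, -1.0]]
force: [0.8, 0.6, -0.2]
grip_width: 0.088
grasp_force: 0.0
```

Call:
{"fn": "send_rows", "kwargs": {"series": [[[1,-0.375,-0.47,0,0,0,0],[1,-0.75,-0.94,0,0,0,0]]]}}

```text
time_s: 2.0
position: [0.4245, -0.0801, 0.2229]
ee_rot: [[-0.916, 0.402, 0.001], [0.402, 0.916, 0.0], [-0.001, 0.001, -1.0]]
force: [-0.1, -0.5, -1.3]
grip_width: 0.0879
grasp_force: 0.0
```

Call:
{"fn": "send_rows", "kwargs": {"series": [[[1,-0.375,-0.47,0,0,0,0],[1,-0.75,-0.94,0,0,0,0]]]}}

```text
time_s: 2.25
position: [0.4492, -0.173, 0.2229]
ee_rot: [[-0.916, 0.402, 0.001], [0.402, 0.916, 0.0], [-0.001, 0.0, -1.0]]
force: [-0.5, 1.0, -0.7]
grip_width: 0.0882
grasp_force: 0.0
```

Call:
{"fn": "send_rows", "kwargs": {"series": [[[1,-0.375,-0.47,0,0,0,0],[1,-0.75,-0.94,0,0,0,0]]]}}

```text
time_s: 2.5
position: [0.474, -0.2659, 0.2227]
ee_rot: [[-0.916, 0.401, 0.0], [0.401, 0.916, 0.0], [-0.0, 0.0, -1.0]]
force: [0.1, -0.9, 0.4]
grip_width: 0.0874
grasp_force: 0.0
```

Call:
{"fn": "send_rows", "kwargs": {"series": [[[1,-0.375,-0.47,0,0,0,0],[1,-0.75,-0.94,0,0,0,0]]]}}

```text
time_s: 2.75
position: [0.4988, -0.3588, 0.2225]
ee_rot: [[-0.916, 0.401, 0.0], [0.401, 0.916, 0.0], [0.0, 0.0, -1.0]]
force: [0.6, 0.6, 0.1]
grip_width: 0.0876
grasp_force: 0.0
```

Call:
{"fn": "send_rows", "kwargs": {"series": [[[1,0,0,0,0,0,0.12],[1,0,0,0,0,0,0.25],[1,0,0,0,0,0,0.4],[1,0,0,0,0,0,0.6],[1,0,0,0,0,0,0.8],[1,0,0,0,0,0,0.852],[1,0,0,0,0,0,0.852],[1,0,0,0,0,0,0.852],[1,0,0,0,0,0,0.852],[1,0,0,0,0,0,0.852]]]}}

```text
time_s: 4.0
position: [0.4985, -0.3573, 0.2226]
ee_rot: [[0.662, 0.749, 0.0], [0.749, -0.662, 0.0], [0.0, -0.0, -1.0]]
force: [0.3, -0.7, -0.3]
grip_width: 0.0875
grasp_force: 0.0
```

Call:
{"fn": "send_rows", "kwargs": {"series": [[[1,0,0,0,0,0,0.252],[1,0,0,0,0,0,0.252],[1,0,0,0,0,0,0.252],[1,0,0,0,0,0,0.252],[1,0,0,0,0,0,0.252]]]}}

```text
time_s: 4.62
position: [0.4984, -0.3573, 0.2222]
ee_rot: [[0.998, 0.061, -0.001], [0.061, -0.998, -0.0], [-0.001, 0.0, -1.0]]
force: [-0.5, 0.6, 0.9]
grip_width: 0.0876
grasp_force: 0.0
```

```bash
python3 - <<'E'
from h import *
plan((.498,-.355,.13),Rz(-87.3))
print(telemetry.state()["joint_pos"].round(1))
s=snapshot("wrist"); cv2.imwrite("pics/w1.png",s["frame"])
for k in blobs(s,"orange",100): print(cv2.contourArea(k),*rect(s,k,.0395))
E
```

```text
t 4.62 pos [ 0.4984 -0.3573  0.2222] shift [-0.002 -0.029  1.153] calls 1.15
turn [0.     0.0003 0.0043] shift after turn [-0.004 -0.029  1.153]
[-14.6  42.8  76.5  96.1 -42.8  76.4 -16.9]
1707.5 [ 495.1 -355.8] [108.   21.6] 2.9
```

View pics/w1.png

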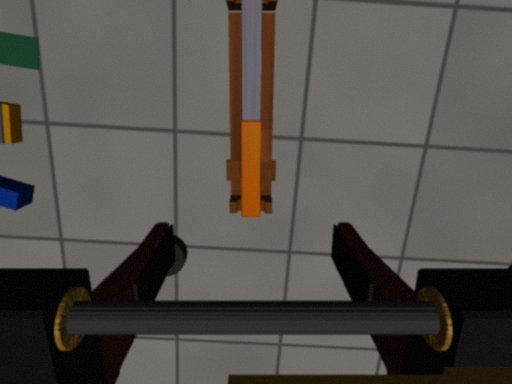

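The wrist view shows the orange handle at (251,168), centred in line between the fingers, and the ring at (172,258) well behind them. I'll go down and grip.

Call:
{"fn": "send_rows", "kwargs": {"series": [[[0.2,0,-0.02,0.45,0,0,0.003],[0.2,0,-0.02,0.9,0,0,0.003]]], "force": 60}}

```text
time_s: 4.92
position: [0.4986, -0.3558, 0.15]
ee_rot: [[0.998, 0.056, 0.001], [0.056, -0.998, 0.0], [0.001, 0.0, -1.0]]
force: [0.3, -0.2, -0.9]
grip_width: 0.0716
grasp_force: 0.0
```

Call:
{"fn": "send_rows", "kwargs": {"series": [[[0.2,0,0,0.45,0,0,0],[0.2,0,0,0.9,0,0,0]]]}}

```text
time_s: 5.18
position: [0.4985, -0.3557, 0.0776]
ee_rot: [[0.998, 0.056, 0.001], [0.056, -0.998, 0.0], [0.001, -0.0, -1.0]]
force: [0.7, 0.3, 0.6]
grip_width: 0.0538
grasp_force: 0.0
```

Call:
{"fn": "send_rows", "kwargs": {"series": [[[0.2,0,0,0.4,0,0,0],[0.2,0,0,0.78,0,0,0],[-1,0,0,0.78,0,0,0],[-1,0,0,0.78,0,0,0],[-1,0,0,0.78,0,0,0],[-1,0,0,0.78,0,0,0],[-1,0,0,0.78,0,0,0]]]}}

```text
time_s: 6.05
position: [0.4988, -0.3562, 0.0174]
ee_rot: [[0.999, 0.052, 0.001], [0.052, -0.999, -0.001], [0.001, 0.001, -1.0]]
force: [-1.1, 1.2, 6.0]
grip_width: 0.0217
grasp_force: 60.0
```

Call:
{"fn": "send_rows", "kwargs": {"series": [[[-1,0,0,-0.2,0,0,0],[-1,0,0,-0.6,0,0,0],[-1,0,0,-0.95,0,0,0]]]}}

```text
time_s: 6.42
position: [0.4979, -0.356, 0.0938]
ee_rot: [[0.999, 0.051, -0.0], [0.051, -0.999, -0.0], [-0.0, 0.0, -1.0]]
force: [0.5, -0.6, -3.1]
grip_width: 0.0217
grasp_force: 60.0
```

Call:
{"fn": "send_rows", "kwargs": {"series": [[[-1,0,0,-0.45,0,0,0],[-1,0,0,-0.9,0,0,0],[-1,0,0,-0.9,0,0,0]]]}}

```text
time_s: 6.8
position: [0.4988, -0.3571, 0.1672]
ee_rot: [[0.999, 0.051, 0.004], [0.051, -0.999, -0.002], [0.003, 0.003, -1.0]]
force: [-0.6, -0.5, -2.5]
grip_width: 0.0217
grasp_force: 60.0
```

```bash
cat >> h.py <<'E'
GX,GZ=1.2,15.1   # bar_grip in tool: +GX along x, GZ behind TCP (mm)
def barpose(a,s,off,xl=-40):
    """TCP pose for bar: tilt a deg tip down, tip at s mm past the fulcrum foot, mid plane off mm from fulcrum axis"""
    c,n_=np.cos(np.radians(a)),np.sin(np.radians(a)); d=np.array([c,-n_]); n=np.array([n_,c])
    q=np.array([-50,20])+off*n+(s-220-GX)*d-GZ*n
    D=uy*d[0]+np.array([0,0,d[1]]); N=uy*n[0]+np.array([0,0,n[1]])
    return unit(xl,q[0],q[1]), np.c_[D,np.cross(-N,D),-N]
E
python3 - <<'E'
from h import *
for a in(0,28):
    p,Rt=barpose(a,-14,30); print(p); plan(p,Rt)
print(telemetry.state()["joint_pos"].round(1))
E
```

```text
[ 0.50611621 -0.29920093  0.0349    ]
t 6.8 pos [ 0.4988 -0.3571  0.1672] shift [ 0.123 -0.722  1.653] calls 1.65
turn [ 1.500e-03 -3.000e-04 -4.548e-01] shift after turn [0.729 0.026 1.654]
[ 0.50924538 -0.26481717  0.14357563]
t 6.8 pos [ 0.4988 -0.3571  0.1672] shift [ 0.189 -1.146  0.293] calls 1.15
turn [-0.1095 -0.1283 -0.4454] shift after turn [ 1.164  0.026 -0.284]
[-13.   44.3  71.9  99.8 -45.   70.2 -16. ]
```

Call:
{"fn": "send_rows", "kwargs": {"series": [[[-1,0,0,0,-0.01,-0.012,-0.045],[-1,0,0,0,-0.022,-0.026,-0.09],[-1,0,0,0,-0.033,-0.039,-0.135],[-1,0,0,0,-0.044,-0.051,-0.18],[-1,0,0,0,-0.055,-0.064,-0.225],[-1,0,0,0,-0.066,-0.077,-0.27],[-1,0,0,0,-0.078,-0.09,-0.315],[-1,0,0,0,-0.089,-0.104,-0.36],[-1,0,0,0,-0.1,-0.117,-0.405],[-1,0,0,0,-0.1095,-0.1283,-0.4454]]]}}

```text
time_s: 8.05
position: [0.4977, -0.355, 0.163]
ee_rot: [[0.072, 0.996, -0.046], [0.881, -0.086, -0.466], [-0.468, -0.007, -0.884]]
force: [-0.2, -0.4, -3.2]
grip_width: 0.0213
grasp_force: 60.0
```

```bash
python3 - <<'E'
from h import *
p,Rt=barpose(28,-14,30); plan(p,Rt)
print(telemetry.state()["joint_pos"].round(1))
s=snapshot("scene"); cv2.imwrite("pics/s2.png",cv2.resize(s["frame"][120:300,100:350],None,fx=3,fy=3))
E
```

```text
t 8.05 pos [ 0.4977 -0.355   0.163 ] shift [ 1.117  0.049 -0.317] calls 1.12
turn [-0.0012 -0.0006  0.0025] shift after turn [ 1.117  0.042 -0.319]
[-31.   38.9  67.4 111.3 -14.9  40.7  32.8]
```

View pics/s2.png

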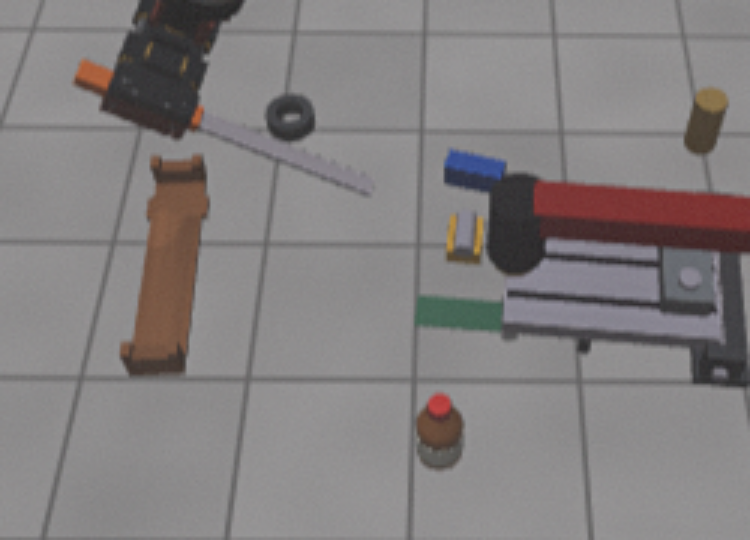

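The bar is held tip-down, with its tip at (370,188), and is heading for the fulcrum at (465,235). The way is clear. I'll move to the pre-insert pose and then check the tip.

Call:
{"fn": "send_rows", "kwargs": {"series": [[[-1,0.3,0.02,-0.16,0,0,0.0025],[-1,0.56,0.025,-0.16,0,0,0.0025]]]}}

```text
time_s: 8.35
position: [0.5045, -0.3095, 0.154]
ee_rot: [[0.087, 0.995, -0.045], [0.88, -0.098, -0.465], [-0.467, 0.0, -0.884]]
force: [0.3, -0.3, -3.1]
grip_width: 0.0215
grasp_force: 60.0
```

Call:
{"fn": "send_rows", "kwargs": {"series": [[[-1,0.3,0.02,-0.16,0,0,0],[-1,0.56,0.022,-0.16,0,0,0],[-1,0.56,0.022,-0.16,0,0,0]]]}}

```text
time_s: 8.72
position: [0.5105, -0.2639, 0.1434]
ee_rot: [[0.083, 0.995, -0.047], [0.88, -0.095, -0.465], [-0.467, -0.002, -0.884]]
force: [0.3, -0.3, -2.1]
grip_width: 0.0215
grasp_force: 60.0
```

```bash
python3 - <<'E'
from h import *
p,Rt=barpose(28,-14,30); plan(p,Rt)
st=telemetry.state(); T=st["ee_rot"]
tip=st["position"]+T@np.array([GX+220,0,-GZ])/1000
print("tip pred",tip.round(4),"unit",(1000*np.array([ux@(tip-U),uy@(tip-U),tip[2]])).round(1))
for n in("top","wrist"):
    s=snapshot(n); u,v=pix(s,tip); print(n,u,v)
    f=s["frame"].copy(); 
    if n=="top":
        x,y=int(u)-60,int(v)-40; c=cv2.resize(f[y:y+80,x:x+110],None,fx=4,fy=4); 
    else: w=cv2.resize(f,(427,320))
    cv2.circle(c,(int((u-x)*4),int((v-y)*4)),4,(0,255,255),1) if n=="top" else cv2.circle(w,(int(u*427/512),int(v*320/384)),4,(0,255,255),1)
cv2.imwrite("pics/m3.png",cv2.hconcat([cv2.resize(c,(368,320)) if 0 else c[:320,:368],w]))
E
```

```text
t 8.72 pos [ 0.5105 -0.2639  0.1434] shift [-0.013 -0.014  0.005] calls 0.01
turn [-0.0013 -0.0007 -0.0009] shift after turn [-0.013 -0.014  0.005]
tip pred [ 0.5295 -0.0622  0.0534] unit [-38.2 -47.   53.4]
top 249.67665709055166 212.88526269492527
wrist 250.46548648444963 -392.09854213984465
```

View pics/m3.png

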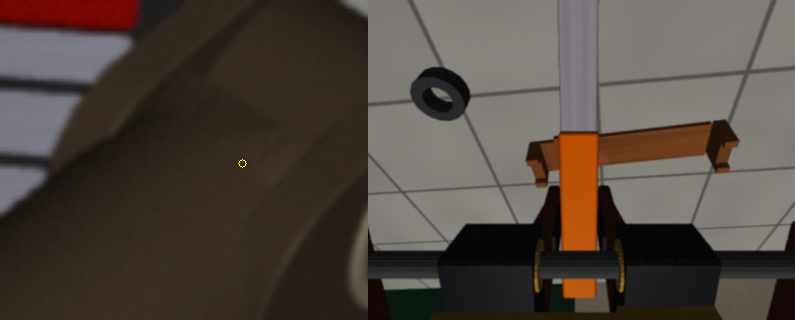

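The top view is hidden by the arm. In the wrist view the handle lies straight between the fingers at (578,215). I'll check the tip in the scene view.

```bash
python3 - <<'E'
from h import *
st=telemetry.state(); T=st["ee_rot"]
B=lambda x,y=0,z=0: st["position"]+T@np.array([GX+x,y,z-GZ])/1000
s=snapshot("scene"); x0,y0=190,140
c=cv2.resize(s["frame"][y0:y0+90,x0:x0+120],None,fx=6,fy=6,interpolation=cv2.INTER_CUBIC)
for P,col in((B(220,10),(0,255,255)),(B(220,-10),(0,255,255)),(B(150,10),(0,255,0)),(B(150,-10),(0,255,0)),(unit(-62,-50,30),(0,0,255)),(unit(-18,-50,30),(0,0,255))):
    u,v=pix(s,P); cv2.circle(c,(int((u-x0+.5)*6),int((v-y0+.5)*6)),3,col,1)
cv2.imwrite("pics/s4.png",c)
E
```

```text
(no output)
```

View pics/s4.png

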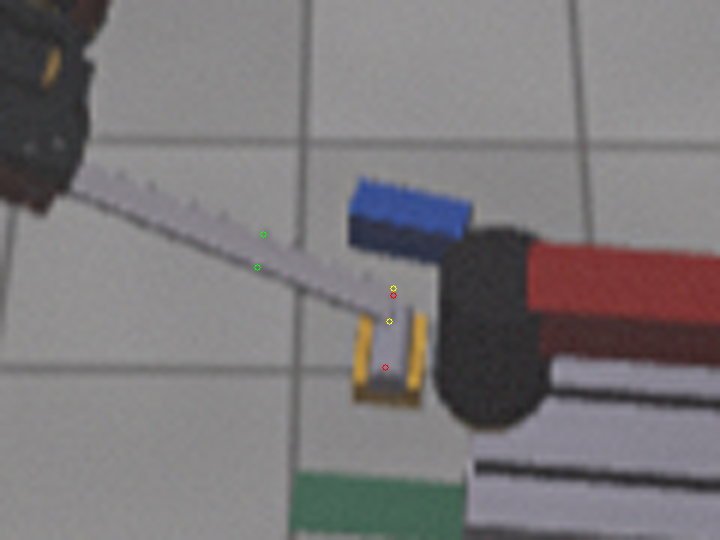

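Predicted marks against the picture: the tip is at about (385,300), within about 4 mm, and the fulcrum ridge is at (390,345). There is an offset of a few mm in x that the width tolerates. I'll settle the height by feel on the fulcrum.

Call:
{"fn": "send_rows", "kwargs": {"series": [[[-1,0.18,-0.01,0,-0.001,0,0],[-1,0.36,-0.014,0,-0.001,0,0],[-1,0.36,-0.014,0.08,-0.001,0,0],[-1,0.36,-0.014,0.15,-0.001,0,0],[-1,0.36,-0.014,0.15,-0.001,0,0]]]}}

```text
time_s: 9.5
position: [0.5108, -0.2463, 0.1207]
ee_rot: [[0.087, 0.995, -0.043], [0.88, -0.097, -0.466], [-0.468, 0.002, -0.884]]
force: [0.3, -0.1, -1.8]
grip_width: 0.0218
grasp_force: 60.0
```

Call:
{"fn": "send_rows", "kwargs": {"series": [[[-1,0,0,0.025,0,0,0],[-1,0,0,0.025,0,0,0]]]}}

```text
time_s: 9.75
position: [0.5111, -0.2468, 0.1191]
ee_rot: [[0.086, 0.995, -0.043], [0.88, -0.096, -0.466], [-0.468, 0.003, -0.884]]
force: [-0.0, -0.9, -3.3]
grip_width: 0.0216
grasp_force: 60.0
```

Call:
{"fn": "send_rows", "kwargs": {"series": [[[-1,0,0,0.025,0,0,0],[-1,0,0,0.025,0,0,0]]]}}

```text
time_s: 10.0
position: [0.5111, -0.2476, 0.1173]
ee_rot: [[0.086, 0.995, -0.043], [0.88, -0.096, -0.466], [-0.468, 0.003, -0.884]]
force: [0.1, 0.7, -2.4]
grip_width: 0.0217
grasp_force: 60.0
```

```bash
python3 - <<'E'
from h import *
p,Rt=barpose(28,15,12.5); plan(p,Rt); s=telemetry.state(); print(s["force"],s["wrist_torque"])
E
```

```text
t 10.0 pos [ 0.5111 -0.2476  0.1173] shift [ 0.017 -0.003  0.03 ] calls 0.03
turn [-0.0001 -0.0007 -0.0018] shift after turn [ 0.017 -0.003  0.03 ]
[ 0.12196528  0.69016627 -2.35706167] [ 0.57311195  0.07465429 -0.01171454]
```

Now off ≈ 14.9. I'll continue in 1.5 mm steps until contact.

Call:
{"fn": "send_rows", "kwargs": {"series": [[[-1,0.01,0,0.02,0,0,0],[-1,0.01,0,0.02,0,0,0]]]}}

```text
time_s: 10.25
position: [0.5111, -0.2475, 0.1154]
ee_rot: [[0.086, 0.995, -0.043], [0.88, -0.096, -0.466], [-0.468, 0.002, -0.884]]
force: [0.6, -1.2, -3.0]
grip_width: 0.0215
grasp_force: 60.0
```

```bash
python3 - <<'E'
from h import *
s=telemetry.state(); print(s["force"].round(1),s["wrist_torque"].round(2))
E
```

```text
[ 0.6 -1.2 -3. ] [ 0.57 -0.04  0.02]
```

Call:
{"fn": "send_rows", "kwargs": {"series": [[[-1,0,0,0.02,0,0,0],[-1,0,0,0.02,0,0,0]]]}}

```text
time_s: 10.5
position: [0.5111, -0.2483, 0.1141]
ee_rot: [[0.086, 0.995, -0.042], [0.88, -0.096, -0.466], [-0.468, 0.003, -0.884]]
force: [-0.0, 1.2, -2.2]
grip_width: 0.0217
grasp_force: 60.0
```

```bash
python3 - <<'E'
from h import *
s=telemetry.state(); print(s["force"].round(1),s["wrist_torque"].round(2))
E
```

```text
[-0.   1.2 -2.2] [ 0.81 -0.01 -0.01]
```

Call:
{"fn": "send_rows", "kwargs": {"series": [[[-1,0,0,0.02,0,0,0],[-1,0,0,0.02,0,0,0]]]}}

```text
time_s: 10.75
position: [0.511, -0.249, 0.1127]
ee_rot: [[0.086, 0.995, -0.042], [0.88, -0.096, -0.466], [-0.467, 0.003, -0.884]]
force: [-0.3, 1.5, -0.3]
grip_width: 0.0213
grasp_force: 60.0
```

```bash
python3 - <<'E'
from h import *
p,Rt=barpose(28,15,12.5); plan(p,Rt); s=telemetry.state(); print(s["force"].round(1),s["wrist_torque"].round(2))
E
```

```text
t 10.75 pos [ 0.511  -0.249   0.1127] shift [ 0.006 -0.004 -0.029] calls 0.03
turn [-0.     -0.0007 -0.0019] shift after turn [ 0.006 -0.004 -0.029]
[-0.3  1.5 -0.3] [ 0.96  0.04 -0.04]
```

The bar touched at off ≈ 12.4, against 12.5 predicted, so the model is right. I'll raise it 4 mm and slide it in.

Call:
{"fn": "send_rows", "kwargs": {"series": [[[-1,0,0,-0.052,0,0,-0.001],[-1,0.1,0,-0.052,0,0,-0.002],[-1,0.2,0,-0.052,0,0,-0.002],[-1,0.3,0,-0.052,0,0,-0.002],[-1,0.4,0,-0.052,0,0,-0.002],[-1,0.4,0,-0.052,0,0,-0.002]]]}}

```text
time_s: 11.5
position: [0.514, -0.2182, 0.101]
ee_rot: [[0.078, 0.996, -0.043], [0.88, -0.089, -0.466], [-0.468, -0.001, -0.884]]
force: [-0.6, 0.9, -3.3]
grip_width: 0.0218
grasp_force: 60.0
```

Call:
{"fn": "send_rows", "kwargs": {"series": [[[-1,0.06,0,0,0,0,0],[-1,0.12,0,0,0,0,0],[-1,0.12,0,0,0,0,0]]]}}

```text
time_s: 11.88
position: [0.5147, -0.2101, 0.0967]
ee_rot: [[0.079, 0.996, -0.043], [0.88, -0.09, -0.466], [-0.468, -0.001, -0.884]]
force: [0.4, -0.6, -2.9]
grip_width: 0.0215
grasp_force: 60.0
```

```bash
python3 - <<'E'
from h import *
p,Rt=barpose(28,56,14.5); plan(p,Rt); st=telemetry.state(); print(st["force"].round(1),st["wrist_torque"].round(2),st["joint_pos"].round(1))
# lever path in the present tool frame
R0=Rt.T
for a in np.linspace(28,-3,11)[1:]:
    q,Q=barpose(a,56+10*np.radians(28-a),12.5)
    print(round(a,1),(R0@(q-p)/.08).round(3),(Ro.from_matrix(R0@Q).as_rotvec()/np.pi).round(4))
E
```

```text
t 11.88 pos [ 0.5147 -0.2101  0.0967] shift [-0.007 -0.006 -0.001] calls 0.01
turn [-0.     -0.0007  0.0004] shift after turn [-0.007 -0.006 -0.001]
[ 0.4 -0.6 -2.9] [ 0.47 -0.07 -0.01] [-45.4  45.2  65.9 116.2 -19.9  39.9  21.1]
24.9 [ 0.012 -0.     0.136] [-0.      0.0172  0.    ]
21.8 [0.029 0.    0.246] [-0.      0.0344  0.    ]
18.7 [0.052 0.    0.355] [-0.      0.0517  0.    ]
15.6 [ 0.082 -0.     0.462] [-0.      0.0689  0.    ]
12.5 [0.116 0.    0.567] [-0.      0.0861  0.    ]
9.4 [0.157 0.    0.669] [-0.      0.1033 -0.    ]
6.3 [0.202 0.    0.769] [-0.      0.1206  0.    ]
3.2 [0.253 0.    0.865] [-0.      0.1378 -0.    ]
0.1 [0.309 0.    0.959] [-0.     0.155  0.   ]
-3.0 [0.37  0.    1.049] [-0.      0.1722 -0.    ]
```

Call:
{"fn": "send_rows", "kwargs": {"series": [[[-1,0.012,0,0.136,0,0.0172,0],[-1,0.029,0,0.246,0,0.0344,0],[-1,0.052,0,0.355,0,0.0517,0],[-1,0.082,0,0.462,0,0.0689,0],[-1,0.116,0,0.567,0,0.0861,0],[-1,0.157,0,0.669,0,0.1033,0],[-1,0.157,0,0.669,0,0.1033,0]]]}}

```text
time_s: 12.75
position: [0.5131, -0.2252, 0.0441]
ee_rot: [[0.091, 0.996, -0.015], [0.983, -0.092, -0.16], [-0.16, 0.0, -0.987]]
force: [-0.3, 1.6, 2.3]
grip_width: 0.0215
grasp_force: 60.0
```

```bash
python3 - <<'E'
from h import *
p,Rt=barpose(9.4,56+10*np.radians(18.6),12.5); plan(p,Rt); st=telemetry.state(); print(st["force"].round(1),st["wrist_torque"].round(2),st["joint_pos"].round(1))
R0=Rt.T
for a in (6.3,3.2,.1,-3,-4.5):
    q,Q=barpose(a,56+10*np.radians(28-a),12.5)
    print(round(a,1),(R0@(q-p)/.08).round(3),(Ro.from_matrix(R0@Q).as_rotvec()/np.pi).round(4))
E
```

```text
t 12.75 pos [ 0.5131 -0.2252  0.0441] shift [ 0.008 -0.003  0.001] calls 0.01
turn [-0.     -0.001  -0.0005] shift after turn [ 0.008 -0.003  0.001]
[-0.3  1.6  2.3] [0.33 0.27 0.03] [-22.2  38.   48.6 114.4 -29.8  39.9  37.1]
6.3 [0.011 0.    0.109] [-0.      0.0172  0.    ]
3.2 [0.029 0.    0.217] [ 0.      0.0344 -0.    ]
0.1 [0.052 0.    0.323] [ 0.      0.0517 -0.    ]
-3 [0.081 0.    0.428] [ 0.      0.0689 -0.    ]
-4.5 [0.097 0.    0.478] [-0.      0.0772 -0.    ]
```

Call:
{"fn": "send_rows", "kwargs": {"series": [[[-1,0.011,0,0.109,0,0.0172,0],[-1,0.029,0,0.217,0,0.0344,0],[-1,0.052,0,0.323,0,0.0517,0],[-1,0.081,0,0.428,0,0.0689,0],[-1,0.081,0,0.428,0,0.0689,0],[-1,0.081,0,0.428,0,0.0689,0]]]}}

```text
time_s: 13.5
position: [0.5132, -0.2245, 0.0092]
ee_rot: [[0.09, 0.996, 0.004], [0.995, -0.091, 0.051], [0.051, -0.0, -0.999]]
force: [-1.3, -1.7, 3.3]
grip_width: 0.0216
grasp_force: 60.0
```

```bash
python3 - <<'E'
from h import *
p,Rt=barpose(-3,61.4,12.5); plan(p,Rt); st=telemetry.state(); print(st["force"].round(1),st["wrist_torque"].round(2),st["joint_pos"].round(1))
s=snapshot("scene"); x0,y0=200,150; f=s["frame"]
c=cv2.resize(f[y0:y0+100,x0:x0+133],None,fx=6,fy=6,interpolation=cv2.INTER_CUBIC)
# predicted plate front edge top corner, for tilts
for q,col in((0,(0,0,255)),(.082,(0,255,255)),(.11,(0,255,0))):
    for x in(-75,75):
        y,z=-198,26; P=unit(x,190+y*np.cos(q)+z*np.sin(q),24-y*np.sin(q)+z*np.cos(q)); u,v=pix(s,P); cv2.circle(c,(int((u-x0+.5)*6),int((v-y0+.5)*6)),3,col,1)
cv2.imwrite("pics/s5.png",c)
E
```

```text
t 13.5 pos [ 0.5132 -0.2245  0.0092] shift [ 0.008 -0.004  0.002] calls 0.01
turn [-0.0002  0.0003  0.    ] shift after turn [ 0.008 -0.004  0.002]
[-1.3 -1.7  3.3] [-0.53  0.53 -0.04] [ -6.7  38.8  37.6 111.7 -38.1  43.7  49.1]
```

View pics/s5.png

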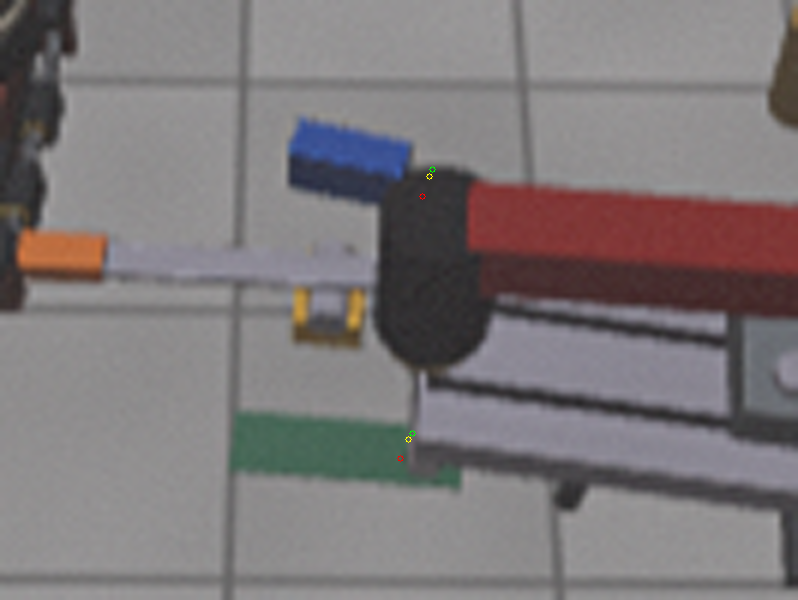

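The plate is clearly raised: its free corner is at (417,443), against about (400,470) when lowered, and the bar lies level over the fulcrum at (328,270). I'll drop the tip now and withdraw.

```bash
python3 - <<'E'
from h import *
p,Rt=barpose(-3,61.4,12.5)
R0=Rt.T
for a,s,o in((1,61,13),(5,60,13.5),(8.5,59,14),):
    q,Q=barpose(a,s,o); print(a,(R0@(q-p)/.08).round(3),(Ro.from_matrix(R0@Q).as_rotvec()/np.pi).round(4))
E
```

```text
1 [-0.002 -0.    -0.146] [-0.     -0.0222 -0.    ]
5 [-0.001 -0.    -0.293] [ 0.     -0.0444 -0.    ]
8.5 [ 0.008 -0.    -0.423] [-0.     -0.0639  0.    ]
```

Call:
{"fn": "send_rows", "kwargs": {"series": [[[-1,0,0,-0.146,0,-0.0222,0],[-1,0,0,-0.293,0,-0.0444,0],[-1,0.008,0,-0.423,0,-0.0639,0],[-1,0.008,0,-0.423,0,-0.0639,0]]]}}

```text
time_s: 14.05
position: [0.5143, -0.2225, 0.0427]
ee_rot: [[0.085, 0.996, -0.013], [0.986, -0.086, -0.146], [-0.146, -0.0, -0.989]]
force: [0.8, -0.4, -3.3]
grip_width: 0.0215
grasp_force: 60.0
```

Call:
{"fn": "send_rows", "kwargs": {"series": [[[-1,-0.5,0,0,0,0,0],[-1,-1,0,0,0,0,0],[-1,-1,0,0,0,0,0]]]}}

```text
time_s: 14.42
position: [0.5048, -0.3079, 0.0551]
ee_rot: [[0.095, 0.995, -0.013], [0.984, -0.096, -0.147], [-0.148, 0.001, -0.989]]
force: [-0.3, 1.0, -3.0]
grip_width: 0.0217
grasp_force: 60.0
```

Call:
{"fn": "send_rows", "kwargs": {"series": [[[-1,0,0,-0.5,0,0,0],[-1,-0.3,0,-1,0,0,0],[-1,-0.4,0,-1,0,0,0]]]}}

```text
time_s: 14.8
position: [0.5056, -0.3249, 0.1407]
ee_rot: [[0.09, 0.996, -0.009], [0.985, -0.091, -0.146], [-0.147, 0.004, -0.989]]
force: [0.5, 0.0, -2.9]
grip_width: 0.0213
grasp_force: 60.0
```

```bash
python3 - <<'E'
from h import *
plan((.4988,-.3562,.12),Rz(-87.)); print(telemetry.state()["joint_pos"].round(1))
E
```

```text
t 14.8 pos [ 0.5056 -0.3249  0.1407] shift [-0.355 -0.05   0.314] calls 0.36
turn [0.0345 0.0376 0.4535] shift after turn [-0.105  0.386  0.258]
[-14.   32.5  52.9 106.1 -23.5  50.9  42.5]
```

Turning back while shifting.

Call:
{"fn": "send_rows", "kwargs": {"series": [[[-1,-0.05,0,-0.1,0.003,0.003,0.045],[-1,-0.1,0,-0.1,0.007,0.007,0.09],[-1,-0.15,-0.01,-0.05,0.01,0.011,0.135],[-1,-0.2,-0.02,0,0.014,0.015,0.18],[-1,-0.25,-0.03,0,0.017,0.019,0.225],[-1,-0.3,-0.04,0.05,0.02,0.022,0.27],[-1,-0.35,-0.05,0.1,0.024,0.026,0.315],[-1,-0.355,-0.05,0.1,0.028,0.03,0.36],[-1,-0.355,-0.05,0.1,0.031,0.034,0.405],[-1,-0.355,-0.05,0.1,0.0345,0.0376,0.4535]]]}}

```text
time_s: 16.05
position: [0.4974, -0.3513, 0.1324]
ee_rot: [[0.999, 0.048, -0.006], [0.048, -0.999, 0.004], [-0.006, -0.004, -1.0]]
force: [0.3, 0.2, -2.4]
grip_width: 0.0214
grasp_force: 60.0
```

```bash
python3 - <<'E'
from h import *
plan((.4988,-.3562,.06),Rz(-87.)); print(telemetry.state()["joint_pos"].round(1))
E
```

```text
t 16.05 pos [ 0.4974 -0.3513  0.1324] shift [0.02  0.066 0.905] calls 0.9
turn [-0.0012  0.0018 -0.0014] shift after turn [0.015 0.063 0.905]
[-11.7  44.8  67.8 101.7 -45.3  66.4 -16.6]
```

Call:
{"fn": "send_rows", "kwargs": {"series": [[[-1,0.02,0.066,0.45,-0.0012,0.0018,-0.0014],[-1,0.02,0.066,0.9,-0.0012,0.0018,-0.0014],[-1,0.02,0.066,0.9,-0.0012,0.0018,-0.0014]]]}}

```text
time_s: 16.42
position: [0.4975, -0.3552, 0.0587]
ee_rot: [[0.998, 0.057, -0.004], [0.057, -0.998, 0.002], [-0.004, -0.002, -1.0]]
force: [0.1, 0.3, -2.9]
grip_width: 0.0218
grasp_force: 60.0
```

Call:
{"fn": "send_rows", "kwargs": {"series": [[[-1,0,0,0.25,0,0,0],[-1,0,0,0.45,0,0,0],[-1,0,0,0.51,0,0,0],[-1,0,0,0.51,0,0,0]]]}}

```text
time_s: 16.92
position: [0.4994, -0.3575, 0.0216]
ee_rot: [[0.998, 0.057, 0.001], [0.057, -0.998, -0.002], [0.001, 0.002, -1.0]]
force: [-0.0, -0.2, -2.3]
grip_width: 0.0214
grasp_force: 60.0
```

```bash
python3 - <<'E'
from h import *
plan((.4988,-.3562,.0174),Rz(-87.)); s=telemetry.state(); print(s["force"],s["wrist_torque"])
E
```

```text
t 16.93 pos [ 0.4994 -0.3575  0.0216] shift [-0.007 -0.016  0.052] calls 0.05
turn [ 0.0008 -0.0003  0.0015] shift after turn [-0.007 -0.016  0.052]
[-0.02918162 -0.24138172 -2.26678839] [-0.02023319  0.32346569  0.0010744 ]
```

Call:
{"fn": "send_rows", "kwargs": {"series": [[[-1,0,-0.01,0.045,0,0,0],[-1,0,-0.01,0.045,0,0,0],[0.2,0,-0.01,0.045,0,0,0],[0.2,0,-0.01,0.045,0,0,0],[0.2,0,-0.01,0.045,0,0,0],[0.2,0,-0.01,0.045,0,0,0]]]}}

```text
time_s: 17.68
position: [0.4994, -0.3567, 0.0181]
ee_rot: [[0.998, 0.057, 0.002], [0.057, -0.998, -0.002], [0.001, 0.003, -1.0]]
force: [0.1, 0.0, 1.1]
grip_width: 0.0523
grasp_force: 0.0
```

Call:
{"fn": "send_rows", "kwargs": {"series": [[[0.2,0,0,-0.2,0,0,0],[0.2,0,0,-0.6,0,0,0],[0.2,0,0,-1,0,0,0]]]}}

```text
time_s: 18.05
position: [0.4991, -0.3567, 0.0999]
ee_rot: [[0.998, 0.057, 0.001], [0.057, -0.998, -0.003], [0.001, 0.003, -1.0]]
force: [0.5, -0.4, 1.2]
grip_width: 0.0528
grasp_force: 0.0
```

Call:
{"fn": "send_rows", "kwargs": {"series": [[[0.2,0,0,-0.5,0,0,0],[0.2,0,0,-1,0,0,0]]]}}

```text
time_s: 18.3
position: [0.4989, -0.3564, 0.1804]
ee_rot: [[0.998, 0.056, 0.002], [0.056, -0.998, -0.003], [0.002, 0.003, -1.0]]
force: [0.9, -0.6, 0.4]
grip_width: 0.0527
grasp_force: 0.0
```

```bash
python3 - <<'E'
from h import *
s=snapshot("wrist"); st=telemetry.state()
print("cam in tool",(st["ee_rot"].T@(s["origin"]-st["position"])).round(3))
for k in blobs(s,"orange",100): print("bar",*rect(s,k,.0395))
t=snapshot("top")
for c,z in(("orange",.0395),("blue",.03)):
    for k in blobs(t,c): print(c,*rect(t,k,z))
p=np.array([.4465,-.055,0])+np.array([np.cos(np.radians(255)),np.sin(np.radians(255)),0])*.005
for y in(-15,165):
    Rt=Rz(y,42,255); q=p-Rt[:,2]*.06; q[2]+=.012; print(y,q,); plan(q,Rt)
print(st["joint_pos"].round(1))
E
```

```text
cam in tool [ 0.079 -0.002 -0.157]
bar [ 496.  -357.4] [107.6  21.9] 3.5
orange [ 543. -354.] [19.  11.8] 89.1
blue [446.3 -55.2] [59.  24.2] 75.2
blue [550.4 535.3] [128.4  14.7] 1.4
-15 [ 0.43481488 -0.09860946  0.05658869]
t 18.4 pos [ 0.5001 -0.3583  0.1832] shift [-0.641 -3.298  1.557] calls 3.3
turn [ 0.1487  0.2011 -0.3786] shift after turn [ 1.115 -1.628  3.133]
165 [ 0.43481488 -0.09860946  0.05658869]
t 18.4 pos [ 0.5001 -0.3583  0.1832] shift [-0.641 -3.298  1.557] calls 3.3
turn [ 0.2187 -0.1618  0.5711] shift after turn [-1.115  1.628  3.133]
[-12.7  41.6  70.5  98.7 -41.8  70.1 -18.4]
```

Call:
{"fn": "send_rows", "kwargs": {"series": [[[0.2,0,0,0,0.015,0.02,-0.038],[0.2,0,0,0,0.03,0.04,-0.076],[0.2,0,0,0,0.045,0.06,-0.114],[0.2,0,0,0,0.06,0.08,-0.151],[0.2,0,0,0,0.075,0.1,-0.189],[0.2,0,0,0,0.09,0.12,-0.227],[0.2,0,0,0,0.104,0.141,-0.265],[0.2,0,0,0,0.12,0.16,-0.303],[0.2,0,0,0,0.134,0.181,-0.341],[0.2,0,0,0,0.1487,0.2011,-0.3786]]]}}

```text
time_s: 19.65
position: [0.4985, -0.3566, 0.1782]
ee_rot: [[0.192, 0.967, 0.168], [0.715, -0.255, 0.651], [0.672, -0.005, -0.74]]
force: [0.1, 0.8, 0.1]
grip_width: 0.0528
grasp_force: 0.0
```

Call:
{"fn": "send_rows", "kwargs": {"series": [[[0.2,0.18,-0.27,0.5,0,0,0],[0.2,0.36,-0.54,1,0,0,0]]]}}

```text
time_s: 19.9
position: [0.4756, -0.2724, 0.1372]
ee_rot: [[0.197, 0.966, 0.169], [0.716, -0.259, 0.649], [0.67, -0.007, -0.742]]
force: [1.3, 0.0, -0.0]
grip_width: 0.0528
grasp_force: 0.0
```

Call:
{"fn": "send_rows", "kwargs": {"series": [[[0.2,0.18,-0.27,0.5,0,0,0],[0.2,0.36,-0.54,1,0,0,0],[0.2,0.36,-0.54,1,0,0,0]]]}}

```text
time_s: 20.27
position: [0.4525, -0.1852, 0.098]
ee_rot: [[0.196, 0.967, 0.165], [0.713, -0.256, 0.653], [0.673, -0.01, -0.74]]
force: [0.9, 0.6, 0.3]
grip_width: 0.0522
grasp_force: 0.0
```

```bash
python3 - <<'E'
from h import *
s=snapshot("wrist"); st=telemetry.state()
for k in blobs(s,"blue",100): print("blue",k.reshape(-1,2).mean(0),*rect(s,k,.03))
p=np.array([.4465,-.055,0])+np.array([np.cos(np.radians(255)),np.sin(np.radians(255)),0])*.005
Rt=Rz(-15,42,255); q=p-Rt[:,2]*.06; q[2]+=.012; plan(q,Rt)
print(st["joint_pos"].round(1))
cv2.imwrite("pics/w6.png",s["frame"])
E
```

```text
blue [211.11184211 132.84868421] [447.1 -56.6] [58.9 23.8] 75.0
t 20.32 pos [ 0.4535 -0.1876  0.0986] shift [ 0.397 -0.508  1.073] calls 1.07
turn [-0.0021 -0.001  -0.0011] shift after turn [ 0.402 -0.514  1.069]
[ 18.9  38.2  32.1 110.1 -53.8  77.9  67. ]
```

View pics/w6.png

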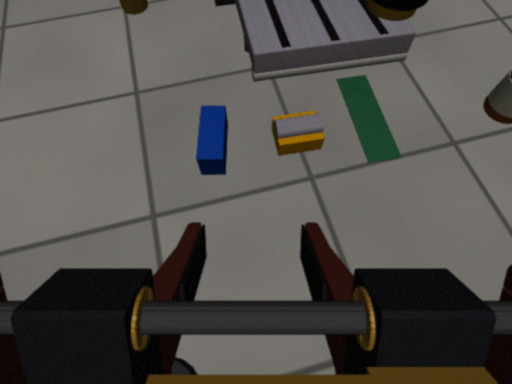

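The wrist view shows the gauge block at (211,140), the fulcrum at (298,132), the lane at (368,115) and the raised plate with its roller at (335,62). Nothing is in the way.

Call:
{"fn": "send_rows", "kwargs": {"series": [[[0.2,0.2,-0.25,0.45,-0.001,0,0],[0.2,0.4,-0.51,0.9,-0.002,-0.001,-0.001],[0.2,0.4,-0.51,0.9,-0.002,-0.001,-0.001]]]}}

```text
time_s: 20.7
position: [0.4322, -0.1071, 0.067]
ee_rot: [[0.193, 0.966, 0.173], [0.717, -0.259, 0.647], [0.67, -0.001, -0.743]]
force: [-0.2, -1.0, 0.8]
grip_width: 0.0526
grasp_force: 0.0
```

```bash
python3 - <<'E'
from h import *
s=snapshot("wrist"); st=telemetry.state()
c=None
for k in blobs(s,"blue",100): print("blue",k.reshape(-1,2).mean(0),*rect(s,k,.03))
p=np.array([.4467,-.0558,0.012])+np.array([np.cos(np.radians(255)),np.sin(np.radians(255)),0])*.005
Rt=Rz(-15,42,255); plan(p,Rt)
print(st["joint_pos"].round(1))
E
```

```text
blue [253.05882353 186.70588235] [446.7 -56. ] [58.6 23.3] 75.1
t 20.75 pos [ 0.4333 -0.1092  0.0673] shift [ 0.003 -0.012  0.932] calls 0.93
turn [ 0.0006  0.0002 -0.    ] shift after turn [ 0.002 -0.011  0.932]
[ 16.8  35.3  26.4 120.6 -57.7  67.8  69.6]
```

Call:
{"fn": "send_rows", "kwargs": {"series": [[[0.2,0,-0.01,0.4,0,0,0],[0.2,0,-0.01,0.75,0,0,0],[0.2,0,-0.01,0.93,0,0,0],[0.2,0,-0.01,0.93,0,0,0]]], "force": 30}}

```text
time_s: 21.25
position: [0.4461, -0.0622, 0.0115]
ee_rot: [[0.194, 0.965, 0.176], [0.718, -0.262, 0.645], [0.669, 0.002, -0.744]]
force: [-0.5, 0.1, 0.1]
grip_width: 0.0527
grasp_force: 0.0
```

```bash
python3 - <<'E'
from h import *
st=telemetry.state()
p=np.array([.4467,-.0558,0.012])+np.array([np.cos(np.radians(255)),np.sin(np.radians(255)),0])*.005
Rt=Rz(-15,42,255); plan(p,Rt)
print(st["joint_pos"].round(1),st["force"].round(1))
E
```

```text
t 21.25 pos [ 0.4461 -0.0622  0.0115] shift [ 0.017 -0.014  0.007] calls 0.02
turn [ 0.0011  0.0002 -0.0004] shift after turn [ 0.017 -0.014  0.007]
[ 27.7  38.1   5.2 122.7 -58.8  52.8  67.8] [-0.5  0.1  0.1]
```

Call:
{"fn": "send_rows", "kwargs": {"series": [[[-1,0.005,0,0,0,0,0],[-1,0.005,0,0,0,0,0],[-1,0.005,0,0,0,0,0],[-1,0.005,0,0,0,0,0],[-1,0.005,0,0,0,0,0]]]}}

```text
time_s: 21.88
position: [0.4454, -0.0604, 0.0121]
ee_rot: [[0.193, 0.966, 0.175], [0.718, -0.26, 0.645], [0.668, 0.001, -0.744]]
force: [-1.4, -2.9, 2.6]
grip_width: 0.0237
grasp_force: 30.0
```

```bash
cat >> h.py <<'E'
def gpose(x,y,z,lean=42,back=6.0):
    """TCP pose holding gauge: gauge centre at unit x,y; TCP height z mm"""
    return unit(x,y-back,z), Rz(A-90,lean,A+180)
E
python3 - <<'E'
from h import *
p,Rt=gpose(40,-75,62); plan(p,Rt)
st=telemetry.state(); print(st["joint_pos"].round(1),(1000*np.array([ux@(st["position"]-U),uy@(st["position"]-U)])).round(1))
for q in((-121,-95,62),(40,-75,62),(40,-75,12),(40,-5,12)):
    p2,_=gpose(*q); print(q,p2.round(4))
E
```

```text
t 21.88 pos [ 0.4454 -0.0604  0.0121] shift [ 0.417  2.057 -0.462] calls 2.06
turn [ 0.037   0.0003 -0.0405] shift after turn [ 0.157  2.026 -0.699]
[ 27.5  38.    5.2 122.8 -58.8  52.8  67.8] [-122.1  -52.9]
(-121, -95, 62) [ 0.4421 -0.1084  0.062 ]
(40, -75, 62) [ 0.6043 -0.1031  0.062 ]
(40, -75, 12) [ 0.6043 -0.1031  0.012 ]
(40, -5, 12) [ 0.6106 -0.0334  0.012 ]
```

Call:
{"fn": "send_rows", "kwargs": {"series": [[[-1,0,0,-0.2,0,0,0],[-1,0,0,-0.6,0,0,0],[-1,0,0,-0.87,0,0,0],[-1,0,0,-0.87,0,0,0]]]}}

```text
time_s: 22.38
position: [0.4334, -0.1071, 0.0645]
ee_rot: [[0.193, 0.965, 0.177], [0.719, -0.262, 0.643], [0.667, 0.003, -0.745]]
force: [0.3, 0.3, -1.2]
grip_width: 0.0238
grasp_force: 30.0
```

```bash
python3 - <<'E'
from h import *
p,Rt=gpose(40,-75,62); plan(p,Rt)
st=telemetry.state(); print(st["joint_pos"].round(1))
E
```

```text
t 22.38 pos [ 0.4334 -0.1071  0.0645] shift [0.428 2.048 0.434] calls 2.05
turn [ 0.0378  0.001  -0.0407] shift after turn [0.16  2.123 0.187]
[ 29.7  33.    9.2 120.  -51.7  60.2  63.1]
```

Call:
{"fn": "send_rows", "kwargs": {"series": [[[-1,0.04,0.2,0.03,0.01,0,-0.01],[-1,0.08,0.5,0.08,0.02,0,-0.02],[-1,0.12,0.8,0.13,0.03,0,-0.03],[-1,0.14,0.97,0.19,0.0378,0.001,-0.0407],[-1,0.14,0.97,0.19,0.0378,0.001,-0.0407]]]}}

```text
time_s: 23.0
position: [0.5132, -0.1061, 0.0589]
ee_rot: [[0.066, 0.996, 0.056], [0.738, -0.086, 0.669], [0.672, -0.003, -0.741]]
force: [0.1, 0.2, -1.9]
grip_width: 0.0239
grasp_force: 30.0
```

```bash
python3 - <<'E'
from h import *
p,Rt=gpose(40,-75,62); plan(p,Rt)
st=telemetry.state(); print(st["joint_pos"].round(1))
E
```

```text
t 23.0 pos [ 0.5132 -0.1061  0.0589] shift [0.128 1.131 0.06 ] calls 1.13
turn [-0.0015 -0.0011  0.0005] shift after turn [0.13  1.13  0.065]
[ 24.9  39.8   7.8 105.6 -46.4  66.7  58.2]
```

Call:
{"fn": "send_rows", "kwargs": {"series": [[[-1,0.03,0.3,0,0,0,0],[-1,0.1,0.7,0.03,0,0,0],[-1,0.1,1,0.03,-0.001,-0.001,0],[-1,0.1,1,0.03,-0.0015,-0.001,0]]]}}

```text
time_s: 23.5
position: [0.5931, -0.1063, 0.0628]
ee_rot: [[0.067, 0.996, 0.062], [0.74, -0.091, 0.666], [0.669, 0.001, -0.743]]
force: [-1.4, -0.3, -1.6]
grip_width: 0.0236
grasp_force: 30.0
```

```bash
python3 - <<'E'
from h import *
p,Rt=gpose(40,-75,20); plan(p,Rt)
st=telemetry.state(); print(st["joint_pos"].round(1))
s=snapshot("wrist")
for c,z in(("blue",.055),("green",0)):
    for k in blobs(s,c,60): r=rect(s,k,z); P=np.r_[r[0]/1000,0]-U; print(c,*r,"unit",1000*ux@P,1000*uy@P)
E
```

```text
t 23.5 pos [ 0.5931 -0.1063  0.0628] shift [-0.319  0.136  0.433] calls 0.43
turn [0.0004 0.0001 0.0001] shift after turn [-0.319  0.136  0.432]
[ 21.9  43.8   7.6  95.7 -47.1  69.3  51.8]
blue [594.7 -92.5] [69.6 27.9] 85.2 unit 29.48537388888215 -71.32119409146785
green [611.2 -40.2] [74.5 32.5] 85.2 unit 41.17738252170183 -17.741002470589216
```

Call:
{"fn": "send_rows", "kwargs": {"series": [[[-1,-0.15,0.14,0.2,0,0,0],[-1,-0.36,0.14,0.49,0,0,0],[-1,-0.36,0.14,0.49,0,0,0]]]}}

```text
time_s: 23.92
position: [0.6025, -0.1031, 0.0134]
ee_rot: [[0.07, 0.996, 0.06], [0.74, -0.093, 0.667], [0.669, -0.002, -0.743]]
force: [-0.8, 0.4, -1.9]
grip_width: 0.0236
grasp_force: 30.0
```

```bash
python3 - <<'E'
from h import *
p,Rt=gpose(40.5,-5,13); plan(p,Rt)
st=telemetry.state(); print(st["joint_pos"].round(1),st["force"].round(1))
s=snapshot("wrist")
for c,z in(("blue",.032),("green",0)):
    for k in blobs(s,c,60): r=rect(s,k,z); P=np.r_[r[0]/1000,0]-U; print(c,*r,"unit",1000*ux@P,1000*uy@P)
E
```

```text
t 23.93 pos [ 0.6025 -0.1031  0.0134] shift [0.648 0.026 0.591] calls 0.65
turn [-0.0001 -0.0001 -0.001 ] shift after turn [0.649 0.028 0.591]
[ 21.9  48.4   6.7  94.7 -48.5  66.4  53.9] [-0.8  0.4 -1.9]
blue [603.4 -98.4] [59.1 23.9] 85.0 unit 38.684300380007926 -76.40840859558139
green [610.5 -46.5] [87.6 33.2] 85.2 unit 41.05124869791663 -24.07851698800828
```

Call:
{"fn": "send_rows", "kwargs": {"series": [[[-1,0.12,0.028,0.11,0,0,0],[-1,0.25,0.028,0.228,0,0,0],[-1,0.38,0.028,0.347,0,0,0],[-1,0.38,0.028,0.347,0,0,0]]]}}

```text
time_s: 24.48
position: [0.6109, -0.0599, 0.0152]
ee_rot: [[0.064, 0.996, 0.061], [0.74, -0.089, 0.667], [0.67, 0.002, -0.743]]
force: [0.1, -0.3, -1.6]
grip_width: 0.0237
grasp_force: 30.0
```

Call:
{"fn": "send_rows", "kwargs": {"series": [[[-1,0.1,0,0.09,0,0,0],[-1,0.2,0,0.18,0,0,0],[-1,0.27,0,0.246,0,0,0],[-1,0.27,0,0.246,0,0,0]]]}}

```text
time_s: 24.98
position: [0.6135, -0.0323, 0.0145]
ee_rot: [[0.066, 0.996, 0.062], [0.74, -0.09, 0.666], [0.669, 0.002, -0.743]]
force: [-0.5, -0.1, -1.2]
grip_width: 0.0239
grasp_force: 30.0
```

```bash
python3 - <<'E'
from h import *
p,Rt=gpose(40.5,-5,12); plan(p,Rt)
st=telemetry.state(); print(st["joint_pos"].round(1),st["force"].round(1))
s=snapshot("wrist")
for c,z in(("blue",.031),("green",0)):
    for k in blobs(s,c,60): r=rect(s,k,z); P=np.r_[r[0]/1000,0]-U; print(c,*r,"unit",1000*ux@P,1000*uy@P)
E
```

```text
t 24.98 pos [ 0.6135 -0.0323  0.0145] shift [-0.034 -0.028  0.012] calls 0.03
turn [0.0003 0.     0.0004] shift after turn [-0.034 -0.028  0.012]
[ 17.3  46.7   4.5  98.4 -51.4  61.5  52. ] [-0.5 -0.1 -1.2]
blue [612.8 -42.4] [35.6 24.8] 84.8 unit 42.97018923592233 -19.786936019227916
green [606.8 -88.2] [33.6 18.1] -5.2 unit 41.145855017284944 -65.94223695702604
green [611.8 -57.3] [30.3  9.7] -5.2 unit 43.32473028225327 -34.71624613880365
```

Call:
{"fn": "send_rows", "kwargs": {"series": [[[-1,-0.03,-0.025,0.01,0,0,0],[-1,-0.034,-0.028,0.012,0,0,0],[-1,-0.034,-0.028,0.012,0,0,0],[-1,-0.034,-0.028,0.012,0,0,0]]]}}

```text
time_s: 25.52
position: [0.6112, -0.0346, 0.0119]
ee_rot: [[0.067, 0.996, 0.063], [0.741, -0.092, 0.666], [0.669, 0.002, -0.744]]
force: [1.0, 0.4, -2.7]
grip_width: 0.0234
grasp_force: 30.0
```

```bash
python3 - <<'E'
from h import *
p,Rt=gpose(40.5,-5,12); plan(p,Rt); print(telemetry.state()["force"].round(1))
E
```

```text
t 25.52 pos [ 0.6112 -0.0346  0.0119] shift [ 0.012 -0.002  0.009] calls 0.01
turn [0.0006 0.0002 0.0001] shift after turn [ 0.012 -0.002  0.009]
[ 1.   0.4 -2.7]
```

Call:
{"fn": "send_rows", "kwargs": {"series": [[[0,0,0,0,0,0,0],[0,0,0,0,0,0,0],[0,0,0,0,0,0,0],[0,0,0,0,0,0,0]]]}}

```text
time_s: 26.02
position: [0.6113, -0.0345, 0.0119]
ee_rot: [[0.067, 0.996, 0.063], [0.741, -0.091, 0.666], [0.669, 0.002, -0.744]]
force: [-0.3, -0.4, 0.2]
grip_width: 0.0435
grasp_force: 0.0
```

Call:
{"fn": "send_rows", "kwargs": {"series": [[[0,0,0,-0.2,0,0,0],[0,0,0,-0.6,0,0,0],[0,0,0,-1,0,0,0],[0,0,0,-1,0,0,0]]]}}

```text
time_s: 26.52
position: [0.6072, -0.0913, 0.0734]
ee_rot: [[0.067, 0.995, 0.067], [0.743, -0.095, 0.663], [0.666, 0.005, -0.746]]
force: [-0.6, -0.6, -0.9]
grip_width: 0.0439
grasp_force: 0.0
```

```bash
python3 - <<'E'
from h import *
st=telemetry.state(); print(st["joint_pos"].round(1),st["force"].round(1),st["position"])
s=snapshot("wrist")
for c,z in(("blue",.030),("green",0)):
    for k in blobs(s,c,60): r=rect(s,k,z); P=np.r_[r[0]/1000,0]-U; print(c,*r,"unit",1000*ux@P,1000*uy@P)
p=unit(-40,25,120);plan(p,Rz(A-90)); 
E
```

```text
[ 20.4  43.    7.3  95.1 -47.5  69.   49.8] [-0.6 -0.6 -0.9] [ 0.60722376 -0.09134225  0.07342388]
blue [611.1 -41.1] [38.6 23.8] 84.7 unit 41.15936340401814 -18.64636168736338
green [609.3 -58.6] [106.5  33.1] 85.2 unit 40.952841639970515 -36.237477307498864
t 26.57 pos [ 0.6067 -0.0893  0.0723] shift [ 1.255 -1.015  0.32 ] calls 1.25
turn [ 0.0014 -0.2327 -0.0004] shift after turn [ 1.15  -1.014 -0.596]
```

The block stands at lane x ≈ 0, y ≈ 42 mm. I'll back off, close the fingers and turn to press on the side away from the lens.

Call:
{"fn": "send_rows", "kwargs": {"series": [[[-1,0,0,-0.5,0,0,0],[-1,0,0,-0.9,0,0,0],[-1,0,0,-0.9,0,0,0]]]}}

```text
time_s: 26.95
position: [0.6021, -0.137, 0.1255]
ee_rot: [[0.067, 0.996, 0.065], [0.741, -0.093, 0.665], [0.668, 0.003, -0.744]]
force: [0.2, 1.1, 0.4]
grip_width: 0.0172
grasp_force: 0.0
```

```bash
python3 - <<'E'
from h import *
Rt=Rz(-45,40,225); p=unit(-40,15,73)-.06*Rt[:,2]; print(p); plan(p,Rt); print(telemetry.state()["joint_pos"].round(1))
E
```

```text
[ 0.50605294 -0.0275076   0.11896267]
t 26.95 pos [ 0.6021 -0.137   0.1255] shift [ 0.88  -1.324  0.893] calls 1.32
turn [-0.1436 -0.0104  0.1671] shift after turn [ 0.038 -1.817  0.139]
[ 22.9  40.8   9.2  90.9 -44.7  76.1  47.8]
```

Call:
{"fn": "send_rows", "kwargs": {"series": [[[-1,0,-0.3,0,-0.03,-0.002,0.033],[-1,0,-0.6,0,-0.06,-0.004,0.067],[-1,0,-0.9,0,-0.09,-0.006,0.1],[-1,0,-0.95,0,-0.12,-0.008,0.135],[-1,0,-0.95,0,-0.1436,-0.0104,0.1671],[-1,0,-0.95,0,-0.1436,-0.0104,0.1671]]]}}

```text
time_s: 27.7
position: [0.5246, -0.1263, 0.1246]
ee_rot: [[0.541, 0.71, 0.451], [0.541, -0.704, 0.46], [0.644, -0.005, -0.765]]
force: [1.0, -0.6, -0.5]
grip_width: 0.0004
grasp_force: 0.0
```

```bash
python3 - <<'E'
from h import *
Rt=Rz(-45,40,225); p=unit(-40,15,73)-.06*Rt[:,2]; plan(p,Rt); print(telemetry.state()["joint_pos"].round(1))
E
```

```text
t 27.7 pos [ 0.5246 -0.1263  0.1246] shift [ 0.497 -1.034  0.516] calls 1.03
turn [-0.0019 -0.0005 -0.    ] shift after turn [ 0.498 -1.037  0.509]
[ 41.4  23.6 -10.4 122.3 -59.2  41.8  35.5]
```

```bash
python3 - <<'E'
from h import *
Rt=Rz(-45,32,225); p=unit(-55,15,73)-.06*Rt[:,2]; plan(p,Rt); print(telemetry.state()["joint_pos"].round(3))
E
```

```text
t 27.7 pos [ 0.5246 -0.1263  0.1246] shift [ 0.51  -1.179  0.447] calls 1.18
turn [-0.0019 -0.045   0.0001] shift after turn [ 0.567 -1.181  0.364]
[ 41.356  23.608 -10.354 122.278 -59.174  41.753  35.534]
```

Call:
{"fn": "send_rows", "kwargs": {"series": [[[-1,0.1,-0.2,0.08,-0.001,-0.02,0],[-1,0.22,-0.5,0.18,-0.0019,-0.045,0],[-1,0.35,-0.8,0.3,-0.0019,-0.045,0],[-1,0.43,-1,0.38,-0.0019,-0.045,0],[-1,0.43,-1,0.38,-0.0019,-0.045,0]]]}}

```text
time_s: 28.32
position: [0.5013, -0.0384, 0.1232]
ee_rot: [[0.599, 0.708, 0.374], [0.602, -0.706, 0.373], [0.528, 0.001, -0.849]]
force: [-0.2, -0.0, -0.1]
grip_width: 0.0003
grasp_force: 0.0
```

```bash
python3 - <<'E'
from h import *
Rt=Rz(-45,32,225); p=unit(-55,15,73)-.06*Rt[:,2]; plan(p,Rt); plan(unit(-55,15,73),Rt);print(telemetry.state()["joint_pos"].round(2),telemetry.state()["force"])
E
```

```text
t 28.32 pos [ 0.5013 -0.0384  0.1232] shift [ 0.092 -0.199  0.047] calls 0.2
turn [0.0001 0.0006 0.0006] shift after turn [ 0.092 -0.199  0.048]
t 28.32 pos [ 0.5013 -0.0384  0.1232] shift [ 0.094 -0.199  0.797] calls 0.8
turn [0.0001 0.0006 0.0006] shift after turn [ 0.092 -0.199  0.798]
[ 27.96  15.98 -11.06 128.76 -53.93  31.48  18.83] [-0.17091291 -0.0317881  -0.06736689]
```

Call:
{"fn": "send_rows", "kwargs": {"series": [[[-1,0.05,-0.1,0.3,0,0,0],[-1,0.094,-0.199,0.6,0,0,0],[-1,0.094,-0.199,0.797,0,0,0],[-1,0.094,-0.199,0.797,0,0,0]]]}}

```text
time_s: 28.82
position: [0.5193, -0.0011, 0.0726]
ee_rot: [[0.602, 0.705, 0.375], [0.599, -0.709, 0.372], [0.529, 0.0, -0.849]]
force: [-0.0, -0.4, 0.1]
grip_width: 0.0005
grasp_force: 0.0
```

Call:
{"fn": "send_rows", "kwargs": {"series": [[[-1,-0.013,0,0.021,0,0,0],[-1,-0.026,0,0.042,0,0,0],[-1,-0.026,0,0.042,0,0,0]]]}}

```text
time_s: 29.2
position: [0.5194, -0.0012, 0.0699]
ee_rot: [[0.601, 0.705, 0.377], [0.6, -0.709, 0.37], [0.528, 0.004, -0.849]]
force: [0.0, -1.3, 2.7]
grip_width: 0.0001
grasp_force: 1.1
```

Call:
{"fn": "send_rows", "kwargs": {"series": [[[-1,-0.013,0,0.021,0,0,0],[-1,-0.026,0,0.042,0,0,0],[-1,-0.026,0,0.042,0,0,0]]]}}

```text
time_s: 29.58
position: [0.5198, -0.0011, 0.0679]
ee_rot: [[0.599, 0.705, 0.379], [0.6, -0.709, 0.371], [0.53, 0.005, -0.848]]
force: [-18.3, -9.6, 37.6]
grip_width: 0.0003
grasp_force: 18.8
```

Call:
{"fn": "send_rows", "kwargs": {"series": [[[-1,-0.013,0,0.021,0,0,0],[-1,-0.013,0,0.021,0,0,0]]]}}

```text
time_s: 29.82
position: [0.5199, -0.0011, 0.0673]
ee_rot: [[0.598, 0.706, 0.38], [0.6, -0.709, 0.371], [0.531, 0.006, -0.847]]
force: [-30.4, -15.8, 64.9]
grip_width: 0.0006
grasp_force: 31.4
```

The force rose sharply from 3 to 65 N, so the roller is seated firmly. I'll back off and check.

Call:
{"fn": "send_rows", "kwargs": {"series": [[[-1,0.07,0,-0.11,0,0,0],[-1,0.1,0,-0.3,0,0,0],[-1,0.1,0,-0.9,0,0,0],[-1,0.1,0,-0.9,0,0,0]]]}}

```text
time_s: 30.32
position: [0.4972, -0.0236, 0.1311]
ee_rot: [[0.599, 0.705, 0.379], [0.601, -0.709, 0.369], [0.529, 0.007, -0.849]]
force: [-0.0, -0.0, -0.1]
grip_width: 0.0004
grasp_force: 0.0
```

Call:
{"fn": "send_rows", "kwargs": {"series": [[[-1,0,0,-0.5,0,0,0],[-1,-0.3,0,-1,0,0,0],[-1,-0.8,0,-1,0,0,0]]]}}

```text
time_s: 30.7
position: [0.4291, -0.0916, 0.1647]
ee_rot: [[0.597, 0.706, 0.38], [0.602, -0.708, 0.369], [0.529, 0.008, -0.848]]
force: [0.7, -0.0, -0.5]
grip_width: 0.0002
grasp_force: 0.0
```

Call:
{"fn": "send_rows", "kwargs": {"series": [[[-1,0,-0.5,0,0,0,0],[-1,-0.4,-0.5,-0.5,0,0,0],[-1,-0.8,-0.8,-0.8,0,0,0],[-1,-0.8,-0.8,-0.8,0,0,0]]]}}

```text
time_s: 31.2
position: [0.319, -0.1075, 0.1829]
ee_rot: [[0.603, 0.704, 0.376], [0.598, -0.71, 0.371], [0.528, 0.002, -0.849]]
force: [1.4, 0.5, -0.2]
grip_width: 0.0005
grasp_force: 0.0
```

```bash
python3 - <<'E'
from h import *
print(telemetry.state()["position"],telemetry.state()["force"])
t=snapshot("top"); s=snapshot("scene")
for n,f in(("top",t),("scene",s)):
    for c,z in(("orange",.0395),("blue",.03),("green",0)):
        for k in blobs(f,c): print(n,c,*rect(f,k,z))
ims=[]
for f,x0,y0 in((s,195,150),(t,140,120)):
    c=cv2.resize(f["frame"][y0:y0+110,x0:x0+130],None,fx=3,fy=4.5 if 0 else 3,interpolation=cv2.INTER_CUBIC)
    if f is s:
        for q,col in((0,(0,0,255)),(.074,(0,255,255)),(.11,(0,255,0))):
            y,z=-198,26; P=unit(75,190+y*np.cos(q)+z*np.sin(q),24-y*np.sin(q)+z*np.cos(q)); u,v=pix(s,P); print("corner",q,round(u,1),round(v,1))
    ims.append(c)
B=cv2.resize(s["frame"][160:260,130:180],None,fx=3,fy=3,interpolation=cv2.INTER_CUBIC)
B=cv2.copyMakeBorder(B,0,30,0,0,cv2.BORDER_CONSTANT)
A_=cv2.resize(s["frame"][195:250,225:300],None,fx=8,fy=8,interpolation=cv2.INTER_CUBIC)
cv2.imwrite("pics/f.png",cv2.hconcat([A_,cv2.resize(B,(180,440))]))
E
```

```text
[ 0.31896961 -0.10750295  0.18289966] [ 1.40322476  0.48586246 -0.18856633]
top orange [ 494.3 -357.6] [108.7  20.4] 3.6
top blue [609.6 -47.9] [24.2 21.7] -0.9
top green [607.8 -70. ] [82.2 32.1] 85.0
scene orange [ 499.1 -355.6] [101.6  20.1] 3.2
scene blue [614.6 -43.9] [28.3 19.7] -89.5
scene green [-47.4 908.4] [294.4  25.8] 0.1
corner 0 266.3 225.8
corner 0.074 267.5 223.1
corner 0.11 268.2 221.7
```

View pics/f.png

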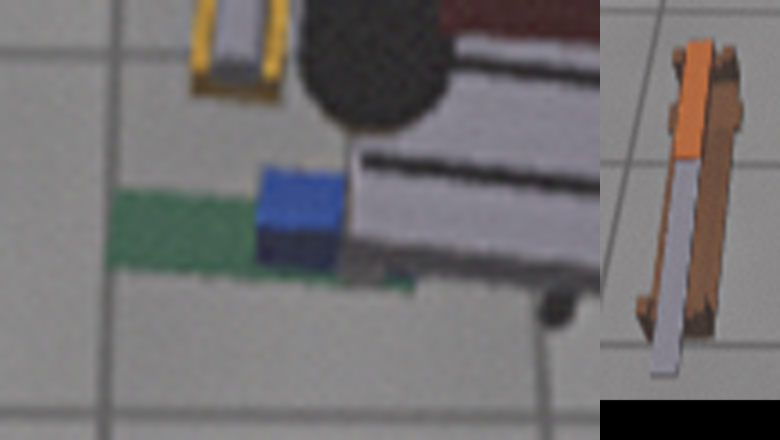

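The last picture shows the blue block square on the lane under the roller at (300,215), and the bar lying on both rests in their slots. The arm is clear, so I'll hand in.

```bash
python3 -c "
from rig import order
print(order.job_done())"
```

```text
the job is handed in; nothing more can be done
None
```

I handed the job in at about 31 s of the 64 s allowed; the system gave no verdict. The plate was levered up, the bar is back on both rests, the gauge block stands square on the lane under the roller, and the plate was pressed onto it to 65 N. The final angle (about 0.07 rad) comes from the contact height, not a direct reading.

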